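# Make up two charger kits at the electronics bench

## Task

Make up the two charger kits from the stock on the pink foam: the tray with the long case gets the large board, the fan and one heat sink; the tray with the short case gets the small board and the other heat sink. Lay each board flat in its tray's long board pocket, and set the fan and each heat sink in a small pocket of its own (either one), everything the same way up as it lies now. Let nothing fall from a height, and leave the blue bin, the tape roll and the screwdriver where they are.

Things in the scene. Friction and masses are not known exactly. Their poses are not given: they have to be found in the camera images.
- tray_long_case: White kit tray, fixed, 220 (x) x 160 (y) mm, rims and ribs 10 mm high, floor top at z 2 mm. Origin: centre of underside, on the bench; x roughly away from the robot, z up. Far (+x) pocket holds the LONG slotted aluminium case, 140 (y) x 60 (x) mm, 34 mm high; it stays. Board pocket 132 (x) x 76 (y) mm, centre x -36 y +34 mm. Two small pockets 64 x 64 mm: centres x -70 y -40 and x -2 y -40 mm.
- tray_short_case: White kit tray, fixed, 220 (x) x 160 (y) mm, rims and ribs 10 mm high, floor top at z 2 mm. Origin: centre of underside, on the bench; x roughly away from the robot, z up. Far (+x) pocket holds the SHORT slotted aluminium case, 72 (y) x 60 (x) mm, 34 mm high; it stays. Board pocket 132 (x) x 76 (y) mm, centre x -36 y +34 mm. Two small pockets 64 x 64 mm: centres x -70 y -40 and x -2 y -40 mm.
- large_board: Large green circuit board, 100 (x) x 54 (y) x 2 mm; on its centre a transformer block 28 (x) x 26 (y) mm, black and yellow, top 28 mm above the underside; two USB sockets at +x end, two capacitors at -x end. Grip the transformer across y (beside it parts are under 5 mm high). About 120 g. Loose on the foam (top 4 mm above the bench). Origin: centre of underside, z up.
- small_board: Small green circuit board, 56 (x) x 46 (y) x 2 mm; on its centre a transformer block 20 (x) x 18 (y) mm, black and yellow, top 22 mm above the underside; one USB socket at +x end, two capacitors at -x end. Grip the transformer across y (beside it parts are under 5 mm high). About 60 g. Loose on the foam (top 4 mm above the bench). Origin: centre of underside, z up.
- fan: Square black cooling fan, 40 x 40 x 28 mm, lying flat, hub and blades seen from above. About 60 g. Grip across its frame (40 mm). Loose on the foam (top 4 mm above the bench). Origin: centre of underside, z up.
- heat_sink_1: Finned aluminium heat sink, 40 (x) x 25 (y) x 30 (z) mm, fins up and running along x; two alike, interchangeable. About 60 g. Grip across y (25 mm, the outer fins). Loose on the foam (top 4 mm above the bench). Origin: centre of underside, z up.
- heat_sink_2: Finned aluminium heat sink, 40 (x) x 25 (y) x 30 (z) mm, fins up and running along x; two alike, interchangeable. About 60 g. Grip across y (25 mm, the outer fins). Loose on the foam (top 4 mm above the bench). Origin: centre of underside, z up.
- blue_bin: Bystander: open blue plastic stacking bin, 90 (x) x 100 (y) x 50 mm, with small black parts in it, loose, beyond one tray. Origin: centre of its underside. Not to be disturbed.
- tape_roll: Bystander: yellow tape roll lying flat, 90 mm outside diameter, 19 mm high, loose, beyond the other tray. Origin: centre of its underside. Not to be disturbed.
- screwdriver: Bystander: screwdriver, about 170 mm long, lying loose and crosswise beyond the foam. Origin: mid-length, underside; x along it towards the tip. Not to be disturbed.
There are look-alikes about, which are no part of the job. What is shaped like the large_board but purple is not meant.

How it is judged:
By the outcome, as a careful person would: the job done as asked, in the order asked, and still so for the second after the job is handed in, with the robot touching nothing.
It also fails if it takes over 120 s, if anything falls off the work surface, if the arm or the gripper's body presses on something with over 40 N, if the wrist force passes 120 N, or if a joint passes its speed limit or range.

## Robot

A 6-joint arm with a two-finger parallel gripper is mounted at the origin on the work surface. World frame = base frame: x ahead of the robot, y to its left, z up, the work surface at z = 0. Lengths are in m, angles in rad, forces in N, time in s.
With the tool pointing down it reaches from about 0.35 to 0.975 m from the base axis. Payload 17.4 kg.
Tool frame: the origin (TCP) lies at the very end of the fingers, on their centre line; the grasp point (between the pads) lies 19 mm behind it; z points along the fingers, y is the line along which they close (so a half turn about z gives the same grasp; the last joint's range is limited). The gripper opens to 85 mm and grips with 20 to 120 N. Pads are 22 mm wide; open, the fingers measure 114 mm over their backs; the gripper's body (76 mm by 85 mm) begins 54 mm behind the grasp point. The pads swing forward as they close: fully open they stand 13 mm farther back than shut.
Start: joints at [-1.205, 0.116, 1.442, -0, 1.584, -0.038], TCP at [0.265, -0.621, 0.231] pointing down, gripper open.
Joint ranges: [-2.83, 2.83], [-0.83, 2.19], [0.07, 2.5], [-1.14, 4.28], [0.01, 3], [-2.97, 2.97]. Speed limits (rad/s): [1.89, 1.89, 2.22, 3.14, 3.14, 3.14].

## Interface

Orientations are given as a unit quaternion [w, x, y, z].
In Python, from bench import bot, eyes gives the robot as it stands. The module is installed in compiled form; this text tells all that it offers.
- The arm moves only by the tool arm_command, never from a script. Its arguments are lists of equal length, an entry for each row: "dp": the shift along the tool's x, y, z in units of 0.03 m (1.0 is 0.03 m), a list of three; "spin": the turn about the tool's z in units of 0.15 rad (1.0 is 0.15 rad); "hand": the opening, from 0 (shut) to 1 (fully open). In form: {"dp": [[dx, dy, dz], ...], "spin": [spin, ...], "hand": [hand, ...]}. A call has 1 to 5 rows; each row shifts and turns the commanded pose from where the row before left it, along the tool's axes as they then stand; what a row does not reach is not made up. A row lasts 1/10 s, in which the tool goes at most 50 mm and 8.59 degrees, less where a joint would pass 70% of its speed; a pose out of reach is approached as far as the arm can. A call with a number of a shift or a turn outside -1 to 1 is refused whole. A call with a gripper value outside its range is refused whole. The fingers move at their own pace and stop on an object; "grip_force" is the grip in N (left out, the last holds). Time passes only in rows, so rows that do not move let the fingers close. It gives the time, the measured TCP pose, the force, the opening and the grip force at its end, in the units of the state.
- bot.get_state(): the state, without advancing time (a new reading comes with each control period).
- eyes.grab_frame(name): name is "scene" or "top" or "wrist"; returns a dict with "image" (480x640x3 uint8, red, green, blue), "range_z" (480x640 float32, m along the optical axis (not along the pixel's ray), 0 where there is no reading), "camera_matrix" (3x3 intrinsics, pixels), "k1" (the pictures are not rectified: a ray, as slopes to the right and down, at radius r is drawn at 1 + k1 r^2 times it, then the intrinsics apply), "camera_from_world" (4x4, takes a point from world to camera coordinates); the wrist camera has in their place "mount" (4x4, takes a point from camera to tool coordinates, whose origin is the TCP and whose axes are the flange's). Camera axes: x right, y down, z forward; pixel columns grow to the right and rows downward; lengths in m; the calibration is good to about 2 mm. A picture is of the moment at which its call begins: read the wrist's pose just before it.
- bot.close_job(): hands the job in; it is judged then, once.
The state is a dict: "t": time; "joint_positions": joint angles; "qvel": joint speeds; "joint_torque": joint torques, N m; "ee_pos": TCP position; "ee_rot": TCP orientation; "force": force on the tool from outside, world axes, zero at the start; "torque": the same for the moment, N m; "opening": finger opening in m; "grip_force": force on a finger pad.
Only numpy, scipy, OpenCV 4.12 (cv2) and the standard library are available. Lean on these libraries where they do the work, as an engineer would, in place of code of your own. Each camera call takes 0.05 s, during which the arm holds its last target. There are 200 camera calls.

## Working session

There is one attempt and no reset: what is moved stays moved. The work goes in short steps, Python scripts to look and compute and a tool call to move; the robot and the scene stay as the last step left them, time stands still between calls to the robot, and variables do not carry over. Pictures are saved under pics/ and viewed, at most 14 in all, crops included, and the job is handed in when it is done.

Besides the shell and the picture viewer there is one more tool, called after "Call:" in YAML: its name, and indented under it one key for each argument. arm_command: Moves the arm, as the interface text tells. Shifts and turns lie within -1 to 1; 1 stands for 0.03 m of shift or 0.15 rad of turn. Its arguments: {"type":"object","properties":{"dp":{"type":"array"},"spin":{"type":"array"},"hand":{"type":"array"},"grip_force":{"type":"number"}},"required":["dp","spin","hand"]}

```bash
mkdir -p pics; cat > h.py <<'E'
import numpy as np, cv2
from bench import bot, eyes
from scipy.spatial.transform import Rotation as R
def grab(n):
    s=bot.get_state(); f=eyes.grab_frame(n)
    if n=="wrist":
        T=np.eye(4); q=s["ee_rot"]; T[:3,:3]=R.from_quat([q[1],q[2],q[3],q[0]]).as_matrix(); T[:3,3]=s["ee_pos"]
        f["wfc"]=T@f["mount"]
    else: f["wfc"]=np.linalg.inv(f["camera_from_world"])
    return f
def rays(f,uv):
    uv=np.asarray(uv,float).reshape(-1,2);K=f["camera_matrix"]
    d=(uv-K[:2,2])/[K[0,0],K[1,1]]; s=d.copy()
    for _ in range(20): s=d/(1+f["k1"]*(s**2).sum(1,keepdims=True))
    return np.c_[s,np.ones(len(s))]
def onz(f,uv,z):
    r=rays(f,uv)@f["wfc"][:3,:3].T; o=f["wfc"][:3,3]
    return o+r*((z-o[2])/r[:,2])[:,None]
def cloud(f):
    v,u=np.mgrid[:480,:640]; z=f["range_z"].ravel()
    p=rays(f,np.c_[u.ravel(),v.ravel()])*z[:,None]
    w=p@f["wfc"][:3,:3].T+f["wfc"][:3,3]; w[z==0]=np.nan
    return w.reshape(480,640,3)
E
python3 - <<'E'
from h import *
for n in ("top","scene"):
    f=grab(n); cv2.imwrite(f"pics/{n}0.png",f["image"][:,:,::-1]); np.savez(f"{n}0.npz",**f)
    print(n,f["wfc"].round(3).tolist(),f["camera_matrix"].round(1).tolist(),f["k1"])
s=bot.get_state(); print({k:np.round(v,3).tolist() for k,v in s.items()})
E
```

```text
top [[0.021, -0.996, 0.083, 0.414], [-1.0, -0.022, -0.005, 0.045], [0.007, -0.083, -0.997, 1.478], [0.0, 0.0, 0.0, 1.0]] [[569.5, 0.0, 318.0], [0.0, 569.5, 240.0], [0.0, 0.0, 1.0]] -0.01607031020641394
scene [[-0.686, 0.426, -0.589, 1.252], [0.727, 0.399, -0.558, 0.715], [-0.003, -0.812, -0.584, 0.757], [0.0, 0.0, 0.0, 1.0]] [[616.1, 0.0, 323.0], [0.0, 616.1, 249.0], [0.0, 0.0, 1.0]] -0.1463052943618795
{'t': 0.1, 'joint_positions': [-1.205, 0.116, 1.442, 0.0, 1.584, -0.038], 'qvel': [0.001, -0.002, -0.001, -0.002, -0.002, 0.001], 'joint_torque': [0.003, -73.366, -63.379, -0.0, 0.005, -0.0], 'ee_pos': [0.265, -0.621, 0.231], 'ee_rot': [-0.001, 0.98, 0.201, -0.0], 'force': [0.123, -0.445, 0.534], 'torque': [-0.007, 0.029, 0.014], 'grip_force': 0.0, 'opening': 0.085}
```

View pics/top0.png

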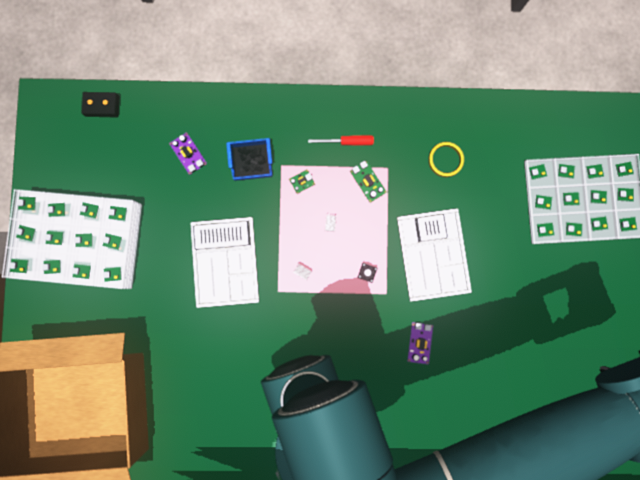

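View pics/scene0.png

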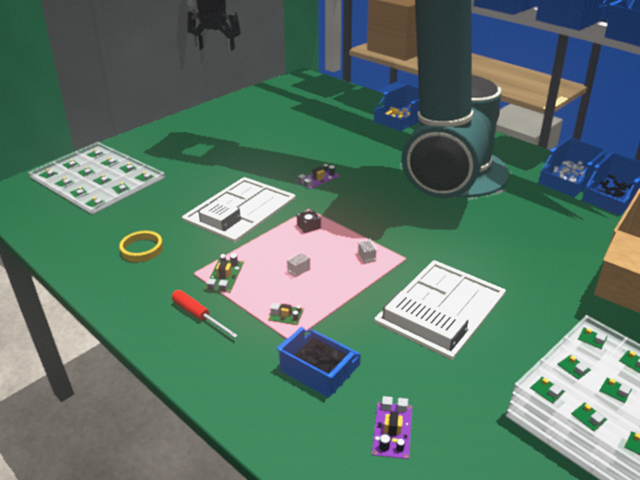

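The top view shows the long-case tray at (225,262), the short-case tray at (434,254), and the foam between them. Parts on the foam:
- green small board (302,181)
- green large board (368,182)
- heat sinks (331,222) and (304,269)
- fan (368,271)

Large-board candidates are green (368,182), purple (187,152) and purple (421,342). Only the green one on the foam fits. I'll measure now and confirm it in a crop.

```bash
cat > m.py <<'E'
from h import *
def rect(p):
    c,(a,b),t=cv2.minAreaRect((p*1000).astype(np.float32)); 
    if a<b: a,b=b,a; t+=90
    return np.round(c,1),np.round((a,b),1),round((t+90)%180-90,1)
E
python3 - <<'E'
from m import *
f=dict(np.load("top0.npz")); im=f["image"]; w=cloud(f)
hsv=cv2.cvtColor(im,cv2.COLOR_RGB2HSV)
# trays
wm=((hsv[...,1]<40)&(hsv[...,2]>150)).astype(np.uint8); wm=cv2.morphologyEx(wm,cv2.MORPH_CLOSE,np.ones((7,7)))
n,l,s,c=cv2.connectedComponentsWithStats(wm)
for i in range(1,n):
    if s[i,4]>2500 and 180<c[i][0]<480 and c[i][1]<320:
        v,u=np.where(l==i); print("tray",c[i].round(),rect(onz(f,np.c_[u,v],.01)[:,:2]))
fm=((hsv[...,0]>150)&(hsv[...,1]>20)&(hsv[...,2]>100)).astype(np.uint8)
fb=np.zeros_like(fm); cv2.rectangle(fb,(282,160),(386,291),1,-1)
print("foam z",np.nanmedian(w[...,2][(fm&fb)>0]))
hm=((w[...,2]>.0085)&(fb>0)).astype(np.uint8)
for nm,(cx,cy),zz in [("large",(368,182),.006),("small",(302,181),.006),("fan",(368,271),.032),("hs1",(331,222),.034),("hs2",(304,269),.034)]:
    box=np.zeros_like(fm); cv2.circle(box,(cx,cy),26 if nm=="large" else 17,1,-1)
    if "board" in nm or nm in("large","small"):
        m=box&(1-fm)
    else: m=box&(1-fm)
    m=cv2.morphologyEx(m.astype(np.uint8),cv2.MORPH_OPEN,np.ones((3,3)))
    v,u=np.where(m>0); z=w[v,u,2]; print(nm,len(u),rect(onz(f,np.c_[u,v],zz)[:,:2]),"z",np.nanpercentile(z,[10,50,95]).round(3))
cv2.imwrite("pics/c1.png",cv2.resize(im[150:300,270:400,::-1],None,fx=4,fy=4,interpolation=cv2.INTER_CUBIC))
E
```

```text
tray [280.  75.] (array([800.9,  33.6]), array([1727.4,  773.2]), -88.6)
tray [331. 229.] (array([573.4,  -1.1]), array([346.4, 282.5]), 0.0)
tray [434. 254.] (array([ 506.2, -262.9]), array([222. , 163.1]), 9.2)
tray [224. 262.] (array([475. , 277.7]), array([221.9, 162.1]), 6.1)
foam z 0.003078776693848595
large 1206 (array([ 707. , -105.7]), array([127.8,  95.1]), 33.2) z [-0.002  0.004  0.029]
small 374 (array([690.7,  83.3]), array([56.4, 46.1]), -61.9) z [0.002 0.007 0.025]
fan 482 (array([463.2, -94.3]), array([85.9, 75.3]), 59.8) z [-0.001  0.003  0.029]
hs1 399 (array([564.2,   3.6]), array([63.8, 60. ]), 54.3) z [0.    0.006 0.034]
hs2 812 (array([459.9,  71. ]), array([81.1, 81. ]), -88.8) z [-0.001  0.004  0.03 ]
```

View pics/c1.png

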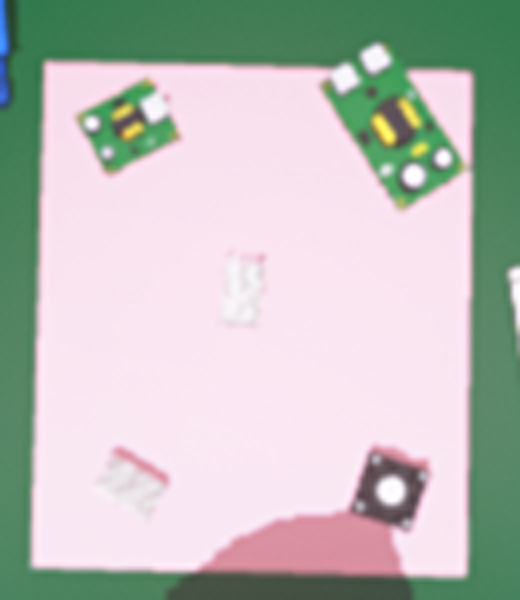

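The crop confirms the large green board (centre about px (369,180)) with two USB sockets at its upper-left end, and nothing purple on the foam. I'll move above the foam for a wrist view.

Call:
arm_command:
  dp:
    - [0.95, -0.64, -0.2]
    - [0.95, -0.64, -0.2]
    - [0.95, -0.64, -0.2]
    - [0.95, -0.64, -0.2]
    - [0.95, -0.64, -0.2]
  spin: [0, 0, 0, 0, 0]
  hand: [1, 1, 1, 1, 1]

```text
t: 0.6
ee_pos: [0.359, -0.4752, 0.2612]
ee_rot: [-0.0, 0.98, 0.2, -0.0]
force: [1.0, -0.2, 0.8]
opening: 0.0852
grip_force: 0.0
```

Call:
arm_command:
  dp:
    - [0.95, -0.64, -0.2]
    - [0.95, -0.64, -0.2]
    - [0.95, -0.64, -0.2]
    - [0.95, -0.64, -0.2]
    - [0.95, -0.64, -0.2]
  spin: [0, 0, 0, 0, 0]
  hand: [1, 1, 1, 1, 1]

```text
t: 1.1
ee_pos: [0.4523, -0.3309, 0.2913]
ee_rot: [-0.0, 0.98, 0.2, -0.0]
force: [0.7, 0.5, 0.5]
opening: 0.0855
grip_force: 0.0
```

Call:
arm_command:
  dp:
    - [0.95, -0.64, -0.2]
    - [0.95, -0.64, -0.2]
    - [0.95, -0.64, -0.2]
    - [0.95, -0.64, -0.2]
    - [0.95, -0.64, -0.2]
  spin: [0, 0, 0, 0, 0]
  hand: [1, 1, 1, 1, 1]

```text
t: 1.6
ee_pos: [0.5457, -0.1866, 0.3213]
ee_rot: [-0.0, 0.98, 0.201, -0.0]
force: [0.8, -1.7, 0.5]
opening: 0.0851
grip_force: 0.0
```

Call:
arm_command:
  dp:
    - [0.95, -0.64, -0.2]
    - [0.95, -0.64, -0.2]
    - [0.95, -0.64, -0.2]
    - [0, 0, 0]
  spin: [0, 0, 0, 0]
  hand: [1, 1, 1, 1]

```text
t: 2.0
ee_pos: [0.6026, -0.0985, 0.3393]
ee_rot: [-0.0, 0.979, 0.202, 0.0]
force: [0.2, -0.5, -0.4]
opening: 0.0851
grip_force: 0.0
```

```bash
python3 - <<'E'
from m import *
f=grab("wrist"); cv2.imwrite("pics/w1.png",f["image"][:,:,::-1]); np.savez("w1.npz",**f)
print(f["mount"].round(3).tolist(),f["camera_matrix"].round(1).tolist(),f["k1"]); s=bot.get_state(); print(s["t"],s["ee_pos"],s["ee_rot"])
E
```

```text
[[-0.0, -0.965, -0.261, 0.065], [1.0, -0.0, -0.001, -0.0], [0.001, -0.261, 0.965, -0.143], [0.0, 0.0, 0.0, 1.0]] [[342.7, 0.0, 319.3], [0.0, 342.7, 237.5], [0.0, 0.0, 1.0]] -0.05353882038651401
2.05 [ 0.6018165  -0.09994724  0.33892308] [-1.63884558e-04  9.79449679e-01  2.01688425e-01 -2.81587691e-04]
```

View pics/w1.png

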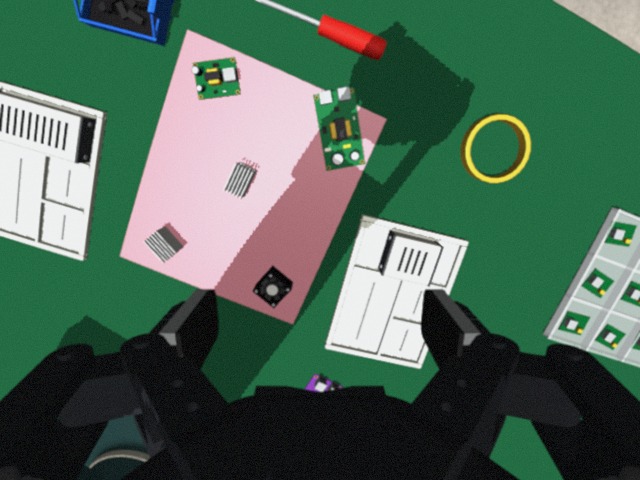

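The wrist view shows all the stock:
- large board (339,128), with its transformer at (342,130)
- small board (216,78)
- heat sinks (240,178) and (165,242)
- fan (272,286)

Next I'll measure each from the range cloud.

```bash
cat >> m.py <<'E'
def item(f,px,r,zlo,zhi):
    w=cloud(f); b=np.zeros((480,640),np.uint8); cv2.circle(b,px,r,1,-1)
    m=((b>0)&(w[...,2]>zlo)&(w[...,2]<zhi)).astype(np.uint8)
    n,l,s,c=cv2.connectedComponentsWithStats(m); i=1+np.argmax(s[1:,4]); p=w[l==i]
    return len(p),*rect(p[:,:2]),p[:,:2].mean(0).round(4)*1000,"ztop",np.percentile(p[:,2],90).round(4)
def board(f,px,r,z=.006):
    h=cv2.cvtColor(f["image"],cv2.COLOR_RGB2HSV); b=np.zeros((480,640),np.uint8); cv2.circle(b,px,r,1,-1)
    pink=((h[...,0]>150)|(h[...,0]<8))&(h[...,1]>20)
    m=(b>0)&(h[...,0]>45)&(h[...,0]<85)&(h[...,1]>90)
    m=m.astype(np.uint8); m=cv2.morphologyEx(m,cv2.MORPH_OPEN,np.ones((3,3)))
    n,l,s,c=cv2.connectedComponentsWithStats(m); i=1+np.argmax(s[1:,4]); v,u=np.where(l==i)
    return len(u),*rect(onz(f,np.c_[u,v],z)[:,:2])
E
python3 - <<'E'
from m import *
f=dict(np.load("w1.npz")); w=cloud(f)
print("foam z",np.nanmedian(w[100:110,250:280,2]), "bench",np.nanmedian(w[200:220,560:580,2]))
print("L xf",item(f,(342,128),22,.020,.05)); print("L bd",board(f,(339,128),46))
print("S xf",item(f,(213,76),16,.016,.05)); print("S bd",board(f,(216,78),32))
print("fan",item(f,(272,286),28,.022,.05))
print("hs1",item(f,(240,178),26,.020,.05)); print("hs2",item(f,(165,242),26,.020,.05))
E
```

```text
foam z 0.004804143261946114 bench 0.0006627601647719583
L xf (395, array([691.1, -88.8]), array([27., 26.]), 34.4, array([691. , -88.6]), 'ztop', np.float64(0.0341))
L bd (2347, array([704.6, -99.5]), array([108.9,  85.4]), 33.1)
S xf (246, array([687.4,  84.2]), array([20.6, 18.8]), -63.5, array([687.3,  83.5]), 'ztop', np.float64(0.0279))
S bd (819, array([687.6,  84.7]), array([54.4, 44.3]), -60.3)
fan (765, array([452.3, -88.7]), array([41.4, 40.6]), -18.5, array([452.8, -88.2]), 'ztop', np.float64(0.0331))
hs1 (572, array([578.4,   8.6]), array([41.4, 25.6]), -4.1, array([579.2,   8.6]), 'ztop', np.float64(0.0354))
hs2 (639, array([450.9,  77.7]), array([40.9, 27.3]), 60.4, array([452.8,  77.3]), 'ztop', np.float64(0.0353))
```

Call:
arm_command:
  dp:
    - [0, 0, 0]
    - [0, 0, 0]
    - [0.9, 0.45, 0.9]
    - [0.9, 0.45, 0.9]
    - [0.86, 0.46, 0.9]
  spin: [-0.64, -0.63, 0, 0, 0]
  hand: [1, 1, 1, 1, 1]

```text
t: 2.55
ee_pos: [0.6906, -0.0914, 0.2572]
ee_rot: [0.0, 0.956, 0.292, 0.0]
force: [-0.3, -1.2, -0.3]
opening: 0.085
grip_force: 0.0
```

Call:
arm_command:
  dp:
    - [0, 0, 0.9]
    - [0, 0, 0.9]
    - [0, 0, 0.9]
    - [0, 0, 0.9]
    - [0, 0, 0.8]
  spin: [0, 0, 0, 0, 0]
  hand: [0.7, 0.7, 0.7, 0.7, 0.7]

```text
t: 3.05
ee_pos: [0.6893, -0.0915, 0.1245]
ee_rot: [-0.0, 0.956, 0.292, -0.001]
force: [-0.5, -0.4, -0.7]
opening: 0.0597
grip_force: 0.0
```

Call:
arm_command:
  dp:
    - [0, 0, 0.5]
    - [0, 0, 0]
  spin: [0, 0]
  hand: [0.7, 0.7]

```text
t: 3.25
ee_pos: [0.6889, -0.091, 0.1089]
ee_rot: [-0.001, 0.956, 0.292, -0.002]
force: [-0.2, 0.0, 0.4]
opening: 0.0596
grip_force: 0.0
```

```bash
cat >> m.py <<'E'
def go(x,y,z,yaw,s=None):
    s=s or bot.get_state(); q=s["ee_rot"]; y0=2*np.arctan2(q[2],q[1]); a=np.radians(yaw)
    d=(a-y0+np.pi)%(2*np.pi)-np.pi; p=s["ee_pos"]; dx,dy=x/1000-p[0],y/1000-p[1]
    print("t",s["t"],"at",(p*1000).round(1),"yaw",np.degrees(y0).round(1),"| spin",(-d/.15).round(2),"then dp",np.round([(dx*np.cos(a)+dy*np.sin(a))/.03,(dx*np.sin(a)-dy*np.cos(a))/.03,(p[2]-z/1000)/.03],2))
E
python3 - <<'E'
from m import *
go(691,-89,12,34.2)
f=grab("wrist"); cv2.imwrite("pics/w2.png",f["image"][:,:,::-1])
E
```

```text
t 3.25 at [688.9 -91.  108.9] yaw 34.0 | spin -0.02 then dp [ 0.1  -0.02  3.23]
```

View pics/w2.png

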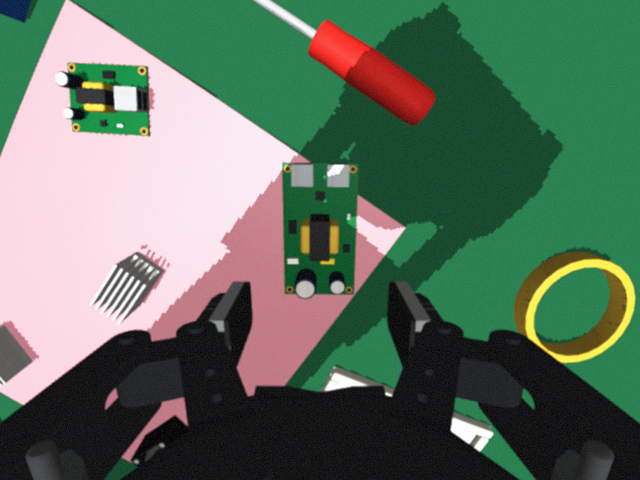

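The wrist view shows the large board square to the jaws (board centred at column 320, transformer at (320,238)). I'll descend and grip.

Call:
arm_command:
  dp:
    - [0.1, 0, 0.9]
    - [0, 0, 0.9]
    - [0, 0, 0.9]
    - [0, 0, 0.53]
    - [0, 0, 0]
  spin: [0, 0, 0, 0, 0]
  hand: [0.7, 0.7, 0.7, 0.7, 0.7]
  grip_force: 35

```text
t: 3.8
ee_pos: [0.692, -0.0889, 0.0132]
ee_rot: [-0.0, 0.956, 0.293, -0.001]
force: [-0.3, -0.3, -0.3]
opening: 0.0594
grip_force: 0.0
```

Call:
arm_command:
  dp:
    - [0, 0, 0]
    - [0, 0, 0]
    - [0, 0, 0]
    - [0, 0, 0]
    - [0, 0, 0]
  spin: [0, 0, 0, 0, 0]
  hand: [0.1, 0.1, 0.1, 0.1, 0.1]

```text
t: 4.3
ee_pos: [0.6936, -0.089, 0.0166]
ee_rot: [0.001, 0.956, 0.293, 0.001]
force: [0.1, -0.2, 6.1]
opening: 0.0251
grip_force: 36.1
```

Call:
arm_command:
  dp:
    - [0, 0, -0.3]
    - [0, 0, -0.6]
    - [0, 0, -0.8]
    - [0, 0, -0.9]
    - [0, 0, -0.4]
  spin: [0, 0, 0, 0, 0]
  hand: [0.1, 0.1, 0.1, 0.1, 0.1]

```text
t: 4.8
ee_pos: [0.6937, -0.0889, 0.1089]
ee_rot: [0.001, 0.956, 0.293, 0.002]
force: [-0.5, -0.0, -0.1]
opening: 0.0249
grip_force: 35.2
```

```bash
python3 - <<'E'
from m import *
go(435.6,308,102,6.1)
E
```

```text
t 4.8 at [693.7 -88.9 108.9] yaw 34.1 | spin 3.25 then dp [ -7.15 -14.07   0.23]
```

Call:
arm_command:
  dp:
    - [0, 0, 0]
    - [0, 0, 0]
    - [0, 0, 0]
    - [0, 0, 0]
    - [-0.2, -0.4, 0]
  spin: [0.8, 0.85, 0.8, 0.8, 0]
  hand: [0.1, 0.1, 0.1, 0.1, 0.1]

```text
t: 5.3
ee_pos: [0.6855, -0.078, 0.1046]
ee_rot: [0.0, 0.999, 0.052, 0.0]
force: [-0.3, 0.3, -0.1]
opening: 0.0251
grip_force: 35.1
```

Call:
arm_command:
  dp:
    - [-0.4, -0.8, 0]
    - [-0.5, -0.98, 0]
    - [-0.5, -0.98, 0]
    - [-0.5, -0.98, 0]
    - [-0.5, -0.98, 0]
  spin: [0, 0, 0, 0, 0]
  hand: [0.1, 0.1, 0.1, 0.1, 0.1]

```text
t: 5.8
ee_pos: [0.5973, 0.0571, 0.1047]
ee_rot: [-0.0, 0.998, 0.055, 0.0]
force: [0.3, 0.7, -1.2]
opening: 0.0251
grip_force: 35.1
```

Call:
arm_command:
  dp:
    - [-0.5, -0.98, 0]
    - [-0.5, -0.98, 0]
    - [-0.5, -0.98, 0]
    - [-0.5, -0.98, 0]
    - [-0.5, -0.98, 0]
  spin: [0, 0, 0, 0, 0]
  hand: [0.1, 0.1, 0.1, 0.1, 0.1]

```text
t: 6.3
ee_pos: [0.5069, 0.1951, 0.1047]
ee_rot: [-0.0, 0.998, 0.055, 0.0]
force: [0.9, -0.4, -1.6]
opening: 0.0253
grip_force: 35.1
```

Call:
arm_command:
  dp:
    - [-0.5, -0.95, 0]
    - [-0.5, -0.95, 0]
    - [-0.5, -0.98, 0]
    - [-0.3, -0.6, 0]
    - [0, 0, 0]
  spin: [0, 0, 0, 0, 0]
  hand: [0.1, 0.1, 0.1, 0.1, 0.1]

```text
t: 6.8
ee_pos: [0.4418, 0.2937, 0.1047]
ee_rot: [-0.0, 0.998, 0.056, 0.0]
force: [-0.0, -0.4, -1.1]
opening: 0.0247
grip_force: 35.2
```

```bash
python3 - <<'E'
from m import *
go(435.6,308,15.6,6.1); print(bot.get_state()["force"].round(2))
f=grab("wrist"); cv2.imwrite("pics/w3.png",f["image"][:,:,::-1]); np.savez("w3.npz",**f)
E
```

```text
t 6.8 at [441.8 293.7 104.7] yaw 6.5 | spin 0.04 then dp [-0.15 -0.5   2.97]
[-0.02 -0.35 -1.09]
```

View pics/w3.png

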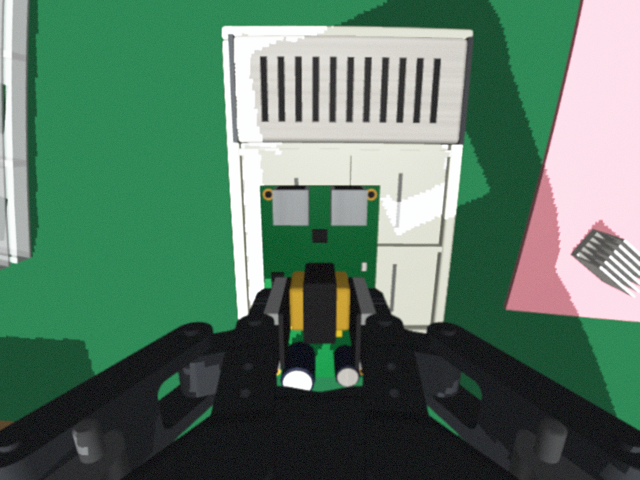

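The board hangs level over the board pocket, with the rib junction at (378,245) and the tray's far corners at (223,30) and (472,32). I'll check the tray pose from these points.

```bash
python3 - <<'E'
from m import *
f=dict(np.load("w3.npz")); print((onz(f,[(223,28),(472,31),(378,245),(441,246)],.012)*1000).round(1).tolist())
def T(c,yaw,p): a=np.radians(yaw); return np.array(c)+np.array([[np.cos(a),-np.sin(a)],[np.sin(a),np.cos(a)]])@p
for p in [(110,80),(110,-80),(-36,-6),(-36,-73)]: print(T((475,278),6.1,p).round(1))
E
```

```text
[[571.1, 369.2, 12.0], [587.7, 213.5, 12.0], [442.0, 251.5, 12.0], [446.4, 205.9, 12.0]]
[575.9 369.2]
[592.9 210.1]
[439.8 268.2]
[447.  201.6]
```

Call:
arm_command:
  dp:
    - [-0.2, -0.52, 0]
    - [0, 0, 0.7]
    - [0, 0, 0.8]
    - [0, 0, 0.7]
    - [0, 0, 0.4]
  spin: [0.04, 0, 0, 0, 0]
  hand: [0.1, 0.1, 0.1, 0.1, 0.1]

```text
t: 7.35
ee_pos: [0.4356, 0.3057, 0.0248]
ee_rot: [0.0, 0.999, 0.051, -0.001]
force: [-0.3, -0.3, -1.8]
opening: 0.0252
grip_force: 35.2
```

Call:
arm_command:
  dp:
    - [0, 0, 0.15]
    - [0, 0, 0.1]
    - [0, 0, 0]
  spin: [0, 0, 0]
  hand: [0.1, 0.1, 0.1]

```text
t: 7.65
ee_pos: [0.4363, 0.3067, 0.0194]
ee_rot: [-0.0, 0.999, 0.05, 0.0]
force: [0.7, 0.1, -1.4]
opening: 0.0249
grip_force: 35.2
```

Call:
arm_command:
  dp:
    - [0, 0, 0.1]
    - [0, 0, 0.04]
    - [0, 0, 0]
  spin: [0, 0, 0]
  hand: [0.1, 0.1, 0.1]

```text
t: 7.95
ee_pos: [0.436, 0.3067, 0.0148]
ee_rot: [-0.0, 0.999, 0.05, 0.0]
force: [-0.4, -0.0, -0.9]
opening: 0.0253
grip_force: 35.2
```

Call:
arm_command:
  dp:
    - [0, 0, 0.04]
    - [0, 0, 0]
  spin: [0, 0]
  hand: [0.1, 0.1]

```text
t: 8.15
ee_pos: [0.4361, 0.3068, 0.0145]
ee_rot: [-0.0, 0.999, 0.05, 0.0]
force: [-5.0, -2.3, 10.1]
opening: 0.0254
grip_force: 36.6
```

Call:
arm_command:
  dp:
    - [0, 0, -0.03]
    - [0, 0, 0]
    - [0, 0, 0]
    - [0, 0, 0]
    - [0, 0, -0.3]
  spin: [0, 0, 0, 0, 0]
  hand: [0.45, 0.45, 0.45, 0.45, 0.45]

```text
t: 8.65
ee_pos: [0.4354, 0.3063, 0.0226]
ee_rot: [0.0, 0.999, 0.05, -0.001]
force: [0.2, -0.5, 0.8]
opening: 0.0386
grip_force: 0.0
```

Call:
arm_command:
  dp:
    - [0, 0, -0.8]
    - [0, 0, -1]
    - [0, 0, -1]
    - [0, 0, -1]
    - [0, 0, -1]
  spin: [0, 0, 0, 0, 0]
  hand: [0.45, 0.45, 0.8, 0.8, 0.8]

```text
t: 9.15
ee_pos: [0.4359, 0.3066, 0.1694]
ee_rot: [-0.0, 0.999, 0.05, 0.0]
force: [-0.2, 0.4, -0.1]
opening: 0.0683
grip_force: 0.0
```

```bash
python3 - <<'E'
from m import *
go(452,-88.5,110,-18.5)
f=grab("wrist"); cv2.imwrite("pics/w4.png",f["image"][:,:,::-1]); np.savez("w4.npz",**f)
E
```

```text
t 9.15 at [435.9 306.6 169.4] yaw 5.8 | spin 2.82 then dp [ 4.69 12.32  1.98]
```

View pics/w4.png

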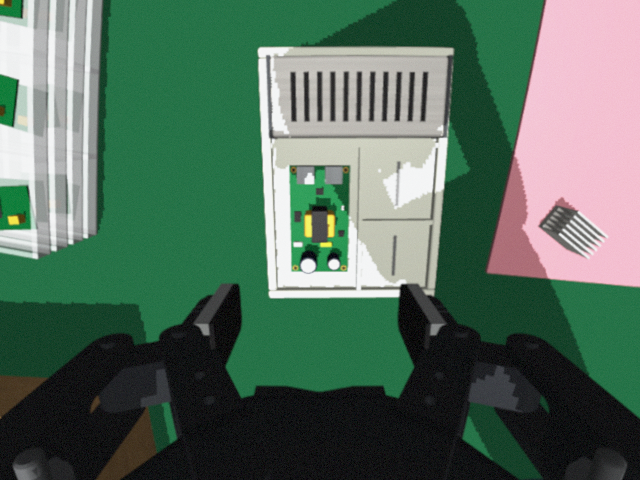

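The large board lies flat in the board pocket: board spans columns 290–350, pocket 275–358. Next is the fan.

Call:
arm_command:
  dp:
    - [0, 0, 0]
    - [0, 0, 0]
    - [0, 0, 0]
    - [0.35, 0.94, 0]
    - [0.35, 0.94, 0]
  spin: [0.94, 0.94, 0.94, 0, 0]
  hand: [0.8, 0.8, 0.8, 0.8, 0.8]

```text
t: 9.7
ee_pos: [0.4378, 0.2462, 0.1677]
ee_rot: [0.0, 0.987, -0.16, 0.0]
force: [0.1, -0.1, 0.7]
opening: 0.0683
grip_force: 0.0
```

Call:
arm_command:
  dp:
    - [0.36, 0.95, 0]
    - [0.36, 0.95, 0]
    - [0.36, 0.95, 0]
    - [0.36, 0.95, 0]
    - [0.36, 0.95, 0]
  spin: [0, 0, 0, 0, 0]
  hand: [0.8, 0.8, 0.8, 0.8, 0.8]

```text
t: 10.2
ee_pos: [0.444, 0.0931, 0.168]
ee_rot: [-0.0, 0.987, -0.16, 0.0]
force: [0.1, 0.2, -1.2]
opening: 0.0685
grip_force: 0.0
```

Call:
arm_command:
  dp:
    - [0.36, 0.95, 0]
    - [0.36, 0.95, 0]
    - [0.36, 0.95, 0]
    - [0.36, 0.95, 0]
    - [0.36, 0.95, 0]
  spin: [0, 0, 0, 0, 0]
  hand: [0.8, 0.8, 0.8, 0.8, 0.8]

```text
t: 10.7
ee_pos: [0.4501, -0.0592, 0.168]
ee_rot: [0.0, 0.987, -0.16, 0.0]
force: [0.4, 0.8, -0.1]
opening: 0.0683
grip_force: 0.0
```

Call:
arm_command:
  dp:
    - [0.36, 0.95, 0.9]
    - [0, 0, 0.9]
    - [0, 0, 0]
    - [0, 0, 0]
  spin: [0, 0, 0, 0]
  hand: [0.8, 0.8, 0.8, 0.8]

```text
t: 11.1
ee_pos: [0.4515, -0.0882, 0.1143]
ee_rot: [-0.0, 0.987, -0.16, -0.0]
force: [0.6, -0.4, 1.3]
opening: 0.0682
grip_force: 0.0
```

```bash
python3 - <<'E'
from m import *
go(452,-88.5,18,-18.5)
f=grab("wrist"); cv2.imwrite("pics/w5.png",f["image"][:,:,::-1]); np.savez("w5.npz",**f)
K=f["camera_matrix"]; p=np.linalg.inv(f["wfc"])@[.452,-.0885,.032,1]; px=(K@p[:3]/p[2])[:2].astype(int); print(px,"fan",item(f,tuple(int(i) for i in px),70,.022,.045))
w4=dict(np.load("w4.npz")); w=cloud(w4); print("small pocket floor",w[255,375:430:5,2].round(4), w[180,300:440:10,2].round(4))
E
```

```text
t 11.1 at [451.5 -88.2 114.3] yaw -18.5 | spin 0.01 then dp [0.02 0.   3.21]
[319 242] fan (3037, array([452.2, -88.7]), array([40.3, 40.1]), -18.5, array([452.8, -88.8]), 'ztop', np.float64(0.0331))
small pocket floor [0.0034 0.0034 0.0037 0.0022 0.0041 0.0026 0.0015 0.0029 0.0019 0.0025
 0.0021] [0.0191 0.0198 0.0035 0.0202 0.0201 0.002  0.0109 0.0032 0.0046 0.0019
 0.0022 0.0036 0.0027 0.0028]
```

Call:
arm_command:
  dp:
    - [0, 0, 0.9]
    - [0, 0, 0.9]
    - [0, 0, 0.9]
    - [0, 0, 0.51]
    - [0, 0, 0]
  spin: [0, 0, 0, 0, 0]
  hand: [0.8, 0.8, 0.8, 0.8, 0.8]

```text
t: 11.65
ee_pos: [0.4513, -0.0878, 0.0168]
ee_rot: [-0.0, 0.987, -0.16, -0.001]
force: [0.8, -0.6, 0.0]
opening: 0.0683
grip_force: 0.0
```

Call:
arm_command:
  dp:
    - [0, 0, 0]
    - [0, 0, 0]
    - [0, 0, 0]
    - [0, 0, 0]
    - [0, 0, 0]
  spin: [0, 0, 0, 0, 0]
  hand: [0.3, 0.3, 0.3, 0.3, 0.3]

```text
t: 12.15
ee_pos: [0.4525, -0.0885, 0.0191]
ee_rot: [-0.0, 0.987, -0.16, 0.001]
force: [-0.7, 2.0, 7.7]
opening: 0.0392
grip_force: 35.5
```

Call:
arm_command:
  dp:
    - [0, 0, -0.3]
    - [0, 0, -0.6]
    - [0, 0, -0.8]
    - [0, 0, -0.8]
    - [0, 0, 0]
  spin: [0, 0, 0, 0, 0]
  hand: [0.3, 0.3, 0.3, 0.3, 0.3]

```text
t: 12.65
ee_pos: [0.453, -0.0888, 0.0967]
ee_rot: [0.0, 0.987, -0.16, 0.003]
force: [0.6, 0.2, -1.0]
opening: 0.0392
grip_force: 35.7
```

```bash
python3 - <<'E'
from m import *
go(409,232,92,6.1)
E
```

```text
t 12.65 at [453.  -88.8  96.7] yaw -18.5 | spin -2.86 then dp [ -0.32 -10.79   0.16]
```

Call:
arm_command:
  dp:
    - [0, 0, 0]
    - [0, 0, 0]
    - [0, 0, 0]
    - [0, -0.5, 0]
    - [0, -0.9, 0]
  spin: [-0.95, -0.96, -0.95, 0, 0]
  hand: [0.3, 0.3, 0.3, 0.3, 0.3]

```text
t: 13.15
ee_pos: [0.4469, -0.047, 0.0924]
ee_rot: [0.0, 0.999, 0.053, 0.0]
force: [-0.2, -0.3, -1.0]
opening: 0.0389
grip_force: 35.7
```

Call:
arm_command:
  dp:
    - [0, -0.95, 0]
    - [0, -0.95, 0]
    - [-0.1, -0.95, 0]
    - [-0.1, -0.95, 0]
    - [-0.1, -0.95, 0]
  spin: [0, 0, 0, 0, 0]
  hand: [0.3, 0.3, 0.3, 0.3, 0.3]

```text
t: 13.65
ee_pos: [0.4224, 0.0951, 0.0925]
ee_rot: [-0.0, 0.999, 0.053, 0.0]
force: [1.4, 0.4, -0.2]
opening: 0.039
grip_force: 35.7
```

Call:
arm_command:
  dp:
    - [0, -0.95, 0]
    - [0, -0.95, 0]
    - [0, -0.95, 0]
    - [0, -0.95, 0]
    - [0, -0.85, 0]
  spin: [0, 0, 0, 0, 0]
  hand: [0.3, 0.3, 0.3, 0.3, 0.3]

```text
t: 14.15
ee_pos: [0.4076, 0.2341, 0.0925]
ee_rot: [-0.0, 0.999, 0.054, 0.0]
force: [0.7, 0.0, 0.1]
opening: 0.0393
grip_force: 35.7
```

Call:
arm_command:
  dp:
    - [0, 0, 0.5]
    - [0, 0, 0.6]
    - [0, 0, 0.5]
    - [0, 0, 0]
  spin: [0, 0, 0, 0]
  hand: [0.3, 0.3, 0.3, 0.3]

```text
t: 14.55
ee_pos: [0.407, 0.2318, 0.0419]
ee_rot: [0.001, 0.999, 0.053, -0.002]
force: [0.2, 0.5, -1.1]
opening: 0.039
grip_force: 35.7
```

```bash
python3 - <<'E'
from m import *
go(409,232,17.1,6.1)
f=grab("wrist"); cv2.imwrite("pics/w6.png",f["image"][:,:,::-1])
E
```

```text
t 14.55 at [407.  231.8  41.9] yaw 6.1 | spin -0.0 then dp [0.07 0.   0.83]
```

View pics/w6.png

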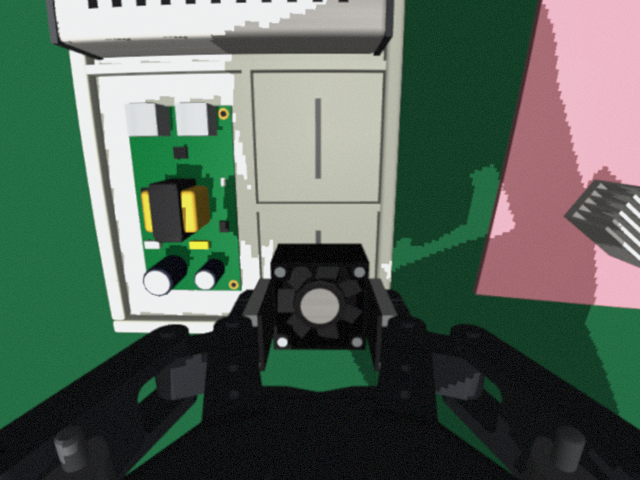

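The fan is held level above the near small pocket (320,300), and the fingers stay clear of the board's capacitors at (208,275). I'll lower it.

Call:
arm_command:
  dp:
    - [0.07, 0.07, 0.3]
    - [0, 0, 0.25]
    - [0, 0, 0.15]
    - [0, 0, 0.08]
    - [0, 0, 0]
  spin: [0, 0, 0, 0, 0]
  hand: [0.3, 0.3, 0.3, 0.3, 0.3]

```text
t: 15.1
ee_pos: [0.4102, 0.2308, 0.0205]
ee_rot: [0.0, 0.999, 0.053, -0.0]
force: [-0.1, 0.1, -1.4]
opening: 0.039
grip_force: 35.7
```

Call:
arm_command:
  dp:
    - [0, 0, 0.05]
    - [0, 0, 0]
  spin: [0, 0]
  hand: [0.3, 0.3]

```text
t: 15.3
ee_pos: [0.4103, 0.231, 0.0193]
ee_rot: [-0.0, 0.999, 0.053, 0.0]
force: [-1.0, 0.1, -1.9]
opening: 0.039
grip_force: 35.7
```

Call:
arm_command:
  dp:
    - [0, 0, 0.06]
    - [0, 0, 0]
  spin: [0, 0]
  hand: [0.3, 0.3]

```text
t: 15.5
ee_pos: [0.4102, 0.2309, 0.0173]
ee_rot: [0.0, 0.999, 0.053, -0.0]
force: [0.5, 0.1, -0.5]
opening: 0.0389
grip_force: 35.7
```

Call:
arm_command:
  dp:
    - [0, 0, 0.03]
    - [0, 0, 0]
  spin: [0, 0]
  hand: [0.3, 0.3]

```text
t: 15.7
ee_pos: [0.4103, 0.2309, 0.0171]
ee_rot: [0.0, 0.999, 0.053, -0.0]
force: [-6.5, -3.4, 10.1]
opening: 0.0388
grip_force: 36.8
```

Call:
arm_command:
  dp:
    - [0, 0, 0]
    - [0, 0, 0]
    - [0, 0, 0]
    - [0, 0, 0]
    - [0, 0, -0.3]
  spin: [0, 0, 0, 0, 0]
  hand: [0.56, 0.56, 0.56, 0.56, 0.56]

```text
t: 16.2
ee_pos: [0.4097, 0.2306, 0.0248]
ee_rot: [0.0, 0.999, 0.053, -0.001]
force: [-1.3, 0.5, 0.2]
opening: 0.0478
grip_force: 0.0
```

Call:
arm_command:
  dp:
    - [0, 0, -0.7]
    - [0, 0, -1]
    - [0, 0, -1]
    - [0, 0, -1]
    - [0, 0, -0.5]
  spin: [0, 0, 0, 0, 0]
  hand: [0.56, 0.56, 0.7, 0.7, 0.7]

```text
t: 16.7
ee_pos: [0.4109, 0.2312, 0.1548]
ee_rot: [-0.001, 0.999, 0.053, 0.002]
force: [0.9, 0.2, -0.9]
opening: 0.0598
grip_force: 0.0
```

```bash
python3 - <<'E'
from m import *
go(452,77.5,110,60.4)
f=grab("wrist"); np.savez("w7.npz",**f)
K=f["camera_matrix"]; 
def px(x,y,z): p=np.linalg.inv(f["wfc"])@[x,y,z,1]; return tuple(int(i) for i in (K@p[:3]/p[2])[:2])
print(px(.410,.231,.03)); print("fan",item(f,px(.410,.231,.03),45,.022,.045)); print("Lxf",px(.436,.307,.03),item(f,px(.436,.307,.03),25,.018,.045)); print("Lbd",board(f,px(.436,.307,.004),1,.004) if 0 else "")
E
```

```text
t 16.7 at [410.9 231.2 154.8] yaw 6.1 | spin -6.32 then dp [-3.78  3.72  1.49]
(319, 229)
fan (2095, array([410.3, 231. ]), array([40.2, 39.8]), -83.9, array([410.7, 231.2]), 'ztop', np.float64(0.0312))
Lxf (226, 187) (1087, array([434.1, 306.7]), array([28.5, 26. ]), 4.2, array([434.8, 305.4]), 'ztop', np.float64(0.0317))
Lbd
```

Call:
arm_command:
  dp:
    - [0, 0, 0]
    - [0, 0, 0]
    - [0, 0, 0]
    - [0, 0, 0]
    - [0, 0, 0]
  spin: [-0.9, -0.9, -0.9, -0.9, -0.9]
  hand: [0.7, 0.7, 0.7, 0.7, 0.7]

```text
t: 17.25
ee_pos: [0.41, 0.2308, 0.1504]
ee_rot: [0.0, 0.923, 0.384, -0.001]
force: [0.8, 0.1, -0.5]
opening: 0.0594
grip_force: 0.0
```

Call:
arm_command:
  dp:
    - [0, 0, 0]
    - [0, 0, 0]
    - [-0.7, 0.7, 0]
    - [-0.8, 0.8, 0]
    - [-0.8, 0.8, 0]
  spin: [-0.9, -0.92, 0, 0, 0]
  hand: [0.7, 0.7, 0.7, 0.7, 0.7]

```text
t: 17.75
ee_pos: [0.436, 0.1358, 0.1505]
ee_rot: [-0.0, 0.864, 0.504, -0.001]
force: [1.0, 0.7, -0.4]
opening: 0.0595
grip_force: 0.0
```

Call:
arm_command:
  dp:
    - [-0.8, 0.8, 0.4]
    - [-0.7, 0.6, 0.7]
    - [0, 0, 0.4]
    - [0, 0, 0]
  spin: [0, 0, 0, 0]
  hand: [0.7, 0.7, 0.7, 0.7]

```text
t: 18.15
ee_pos: [0.4496, 0.0766, 0.1041]
ee_rot: [-0.001, 0.865, 0.503, -0.002]
force: [-0.8, 0.0, 0.1]
opening: 0.0601
grip_force: 0.0
```

```bash
python3 - <<'E'
from m import *
go(452,77.5,17,60.4)
f=grab("wrist"); np.savez("w8.npz",**f); cv2.imwrite("pics/w8.png",f["image"][:,:,::-1])
print("hs",item(f,(320,242),70,.022,.045))
E
```

```text
t 18.15 at [449.6  76.6 104.1] yaw 60.3 | spin -0.01 then dp [0.07 0.05 2.9 ]
hs (244, array([461. ,  72.1]), array([40.2,  1.7]), 61.1, array([461.4,  73. ]), 'ztop', np.float64(0.0355))
```

View pics/w8.png

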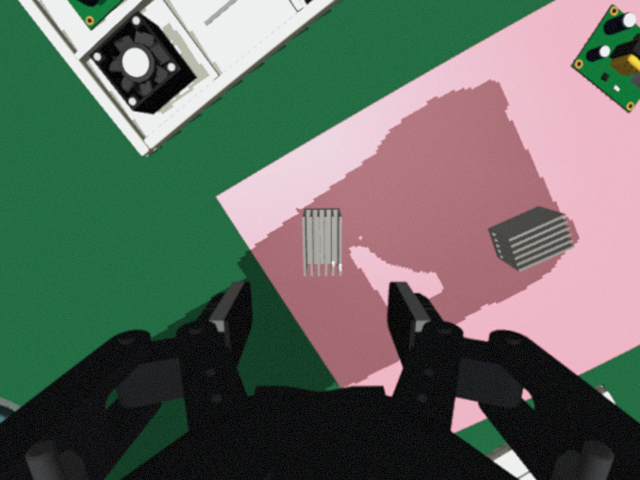

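The heat sink sits at (322,242), square to the jaws, and the fan is seated in its pocket at (137,62). I'll descend and grip.

Call:
arm_command:
  dp:
    - [0.05, 0.07, 0.9]
    - [0, 0, 0.9]
    - [0, 0, 0.8]
    - [0, 0, 0.3]
    - [0, 0, 0]
  spin: [0, 0, 0, 0, 0]
  hand: [0.7, 0.7, 0.7, 0.7, 0.7]

```text
t: 18.7
ee_pos: [0.4528, 0.0779, 0.0192]
ee_rot: [-0.0, 0.864, 0.504, -0.001]
force: [0.8, 0.8, 0.5]
opening: 0.0599
grip_force: 0.0
```

Call:
arm_command:
  dp:
    - [0, 0, 0]
    - [0, 0, 0]
    - [0, 0, 0]
    - [0, 0, 0]
    - [0, 0, 0]
  spin: [0, 0, 0, 0, 0]
  hand: [0.1, 0.1, 0.1, 0.1, 0.1]

```text
t: 19.2
ee_pos: [0.4539, 0.0775, 0.021]
ee_rot: [0.0, 0.864, 0.503, 0.001]
force: [-2.0, 1.4, 6.9]
opening: 0.0238
grip_force: 35.0
```

Call:
arm_command:
  dp:
    - [0, 0, -0.3]
    - [0, 0, -0.6]
    - [0, 0, -0.8]
    - [0, 0, -0.8]
    - [0, 0, 0]
  spin: [0, 0, 0, 0, 0]
  hand: [0.1, 0.1, 0.1, 0.1, 0.1]

```text
t: 19.7
ee_pos: [0.4547, 0.0774, 0.0988]
ee_rot: [0.001, 0.864, 0.503, 0.003]
force: [-0.2, -0.3, -1.0]
opening: 0.0241
grip_force: 34.6
```

```bash
python3 - <<'E'
from m import *
go(477,237,90,6.1)
E
```

```text
t 19.7 at [454.7  77.4  98.8] yaw 60.4 | spin 6.32 then dp [ 1.31 -5.21  0.29]
```

Call:
arm_command:
  dp:
    - [0, 0, 0]
    - [0, 0, 0]
    - [0, 0, 0]
    - [0, 0, 0]
    - [0, 0, 0]
  spin: [0.9, 0.9, 0.9, 0.9, 0.9]
  hand: [0.1, 0.1, 0.1, 0.1, 0.1]

```text
t: 20.2
ee_pos: [0.453, 0.0772, 0.0945]
ee_rot: [0.0, 0.983, 0.186, -0.0]
force: [0.2, 0.0, -1.5]
opening: 0.024
grip_force: 34.6
```

Call:
arm_command:
  dp:
    - [0, 0, 0]
    - [0, 0, 0]
    - [0.2, -0.8, 0]
    - [0.25, -0.95, 0]
    - [0.25, -0.95, 0]
  spin: [0.9, 0.92, 0, 0, 0]
  hand: [0.1, 0.1, 0.1, 0.1, 0.1]

```text
t: 20.7
ee_pos: [0.4654, 0.1608, 0.0946]
ee_rot: [-0.0, 0.999, 0.053, 0.0]
force: [0.5, -0.4, -0.1]
opening: 0.0239
grip_force: 34.6
```

Call:
arm_command:
  dp:
    - [0.25, -0.95, 0]
    - [0.25, -0.95, 0]
    - [0.1, -0.6, 0]
    - [0, 0, 0]
  spin: [0, 0, 0, 0]
  hand: [0.1, 0.1, 0.1, 0.1]

```text
t: 21.1
ee_pos: [0.4751, 0.2381, 0.0943]
ee_rot: [-0.0, 0.999, 0.054, -0.0]
force: [0.1, 0.2, -0.7]
opening: 0.024
grip_force: 34.6
```

Call:
arm_command:
  dp:
    - [0, 0, 0.5]
    - [0, 0, 0.7]
    - [0, 0, 0.6]
    - [0, 0, 0]
  spin: [0, 0, 0, 0]
  hand: [0.1, 0.1, 0.1, 0.1]

```text
t: 21.5
ee_pos: [0.4738, 0.2349, 0.0372]
ee_rot: [0.001, 0.999, 0.053, -0.002]
force: [-1.1, -0.3, 0.4]
opening: 0.024
grip_force: 34.6
```

```bash
python3 - <<'E'
from m import *
go(477,237,19,6.1)
f=grab("wrist"); cv2.imwrite("pics/w9.png",f["image"][:,:,::-1])
E
```

```text
t 21.5 at [473.8 234.9  37.2] yaw 6.1 | spin -0.0 then dp [ 0.11 -0.06  0.61]
```

View pics/w9.png

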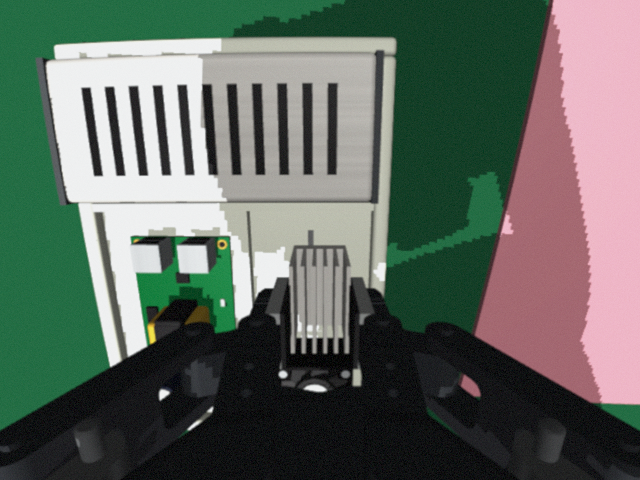

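The heat sink hangs level over the far small pocket, between the case and the fan (320,300). I'll lower it.

Call:
arm_command:
  dp:
    - [0.1, 0, 0.25]
    - [0, 0, 0.15]
    - [0, 0, 0.08]
    - [0, 0, 0]
  spin: [0, 0, 0, 0]
  hand: [0.1, 0.1, 0.1, 0.1]

```text
t: 21.95
ee_pos: [0.4782, 0.2368, 0.0259]
ee_rot: [0.0, 0.999, 0.053, -0.0]
force: [-0.0, 1.0, -0.9]
opening: 0.0236
grip_force: 34.6
```

Call:
arm_command:
  dp:
    - [0, 0, 0.06]
    - [0, 0, 0]
  spin: [0, 0]
  hand: [0.1, 0.1]

```text
t: 22.15
ee_pos: [0.4783, 0.2369, 0.0243]
ee_rot: [-0.0, 0.999, 0.053, 0.0]
force: [0.9, 0.4, -1.2]
opening: 0.0238
grip_force: 34.6
```

Call:
arm_command:
  dp:
    - [0, 0, 0.04]
    - [0, 0, 0]
  spin: [0, 0]
  hand: [0.1, 0.1]

```text
t: 22.35
ee_pos: [0.4782, 0.2368, 0.023]
ee_rot: [0.0, 0.999, 0.053, -0.0]
force: [-0.6, 0.2, -0.7]
opening: 0.0237
grip_force: 34.6
```

Call:
arm_command:
  dp:
    - [0, 0, 0.06]
    - [0, 0, 0.03]
    - [0, 0, 0]
  spin: [0, 0, 0]
  hand: [0.1, 0.1, 0.1]

```text
t: 22.65
ee_pos: [0.4782, 0.2368, 0.0202]
ee_rot: [0.0, 0.999, 0.053, -0.0]
force: [-0.3, 0.1, -1.1]
opening: 0.0241
grip_force: 34.6
```

Call:
arm_command:
  dp:
    - [0, 0, 0.04]
    - [0, 0, 0]
  spin: [0, 0]
  hand: [0.1, 0.1]

```text
t: 22.85
ee_pos: [0.4783, 0.2368, 0.0191]
ee_rot: [-0.0, 0.999, 0.053, -0.0]
force: [0.4, -0.7, -0.3]
opening: 0.0237
grip_force: 34.7
```

Call:
arm_command:
  dp:
    - [0, 0, 0.03]
    - [0, 0, 0]
    - [0, 0, 0]
    - [0, 0, 0]
    - [0, 0, -0.3]
  spin: [0, 0, 0, 0, 0]
  hand: [0.1, 0.45, 0.45, 0.45, 0.45]

```text
t: 23.35
ee_pos: [0.4777, 0.2366, 0.0265]
ee_rot: [0.0, 0.999, 0.053, -0.001]
force: [-0.1, -0.1, 0.6]
opening: 0.0384
grip_force: 0.0
```

Call:
arm_command:
  dp:
    - [0, 0, -0.7]
    - [0, 0, -1]
    - [0, 0, -1]
    - [0, 0, -1]
    - [0, 0, -1]
  spin: [0, 0, 0, 0, 0]
  hand: [0.45, 0.45, 0.6, 0.6, 0.6]

```text
t: 23.85
ee_pos: [0.4781, 0.2368, 0.1703]
ee_rot: [-0.0, 0.999, 0.053, 0.0]
force: [-0.0, 0.2, 0.0]
opening: 0.051
grip_force: 0.0
```

```bash
python3 - <<'E'
from m import *
go(687.5,84.2,110,-61.5); s=bot.get_state(); print(np.degrees(s["joint_positions"]).round(1))
f=grab("wrist"); np.savez("w10.npz",**f)
K=f["camera_matrix"]
def px(x,y,z): p=np.linalg.inv(f["wfc"])@[x,y,z,1]; return tuple(int(i) for i in (K@p[:3]/p[2])[:2])
w=cloud(f); m=(w[...,2]>.02)&(w[...,2]<.045)&(np.hypot(w[...,0]-.478,w[...,1]-.237)<.027); print(rect(w[m][:,:2]),np.percentile(w[m][:,2],[50,95]))
E
```

```text
t 23.85 at [478.1 236.8 170.3] yaw 6.1 | spin 7.87 then dp [ 7.8  -3.71  2.01]
[ 23.6  -9.9 104.5   0.   85.4 107.5]
(array([476.6, 236.8]), array([40.2, 24.9]), 6.3) [0.0325479  0.03379016]
```

The heat sink is seated (measured top 34 mm at most, 40×25 mm outline). Now the small board.

Call:
arm_command:
  dp:
    - [0, 0, 0]
    - [0, 0, 0]
    - [0, 0, 0]
    - [0, 0, 0]
    - [0, 0, 0]
  spin: [0.9, 0.9, 0.9, 0.9, 0.9]
  hand: [0.6, 0.6, 0.6, 0.6, 0.6]

```text
t: 24.4
ee_pos: [0.4783, 0.2368, 0.1688]
ee_rot: [-0.0, 0.959, -0.283, 0.0]
force: [-0.6, 1.1, -0.0]
opening: 0.0513
grip_force: 0.0
```

Call:
arm_command:
  dp:
    - [0, 0, 0]
    - [0, 0, 0]
    - [0, 0, 0]
    - [0, 0, 0]
    - [0.8, -0.4, 0]
  spin: [0.9, 0.9, 0.9, 0.67, 0]
  hand: [0.6, 0.6, 0.6, 0.6, 0.6]

```text
t: 24.9
ee_pos: [0.5083, 0.2008, 0.1683]
ee_rot: [-0.007, 0.867, -0.497, -0.008]
force: [0.5, 0.6, 0.3]
opening: 0.051
grip_force: 0.0
```

Call:
arm_command:
  dp:
    - [0.9, -0.4, 0]
    - [0.9, -0.4, 0]
    - [0.9, -0.4, 0]
    - [0.9, -0.4, 0]
    - [0.9, -0.45, 0]
  spin: [0, 0, 0, 0, 0]
  hand: [0.6, 0.6, 0.6, 0.6, 0.6]

```text
t: 25.4
ee_pos: [0.6309, 0.1151, 0.1656]
ee_rot: [-0.007, 0.868, -0.497, -0.007]
force: [-0.5, 0.4, 0.3]
opening: 0.051
grip_force: 0.0
```

Call:
arm_command:
  dp:
    - [0.9, -0.45, 0]
    - [0.9, -0.45, 0.3]
    - [0.7, -0.36, 0.8]
    - [0, 0, 0.7]
    - [0, 0, 0]
  spin: [0, 0, 0, 0, 0]
  hand: [0.6, 0.6, 0.6, 0.6, 0.6]

```text
t: 25.9
ee_pos: [0.6992, 0.071, 0.1064]
ee_rot: [-0.005, 0.868, -0.497, -0.01]
force: [0.1, 0.2, -0.6]
opening: 0.051
grip_force: 0.0
```

```bash
python3 - <<'E'
from m import *
f=grab("wrist"); np.savez("w11.npz",**f); cv2.imwrite("pics/w11.png",f["image"][:,:,::-1])
w=cloud(f); m=(w[...,2]>.019)&(w[...,2]<.04)&(np.hypot(w[...,0]-.6875,w[...,1]-.084)<.018); r=rect(w[m][:,:2]); print(r)
go(*r[0],13,-61.5)
E
```

```text
(array([689.8,  80.9]), array([28.2, 17.7]), -59.4)
t 25.95 at [699.7  71.4 108.7] yaw -59.6 | spin 0.22 then dp [-0.44  0.14  3.19]
```

View pics/w11.png

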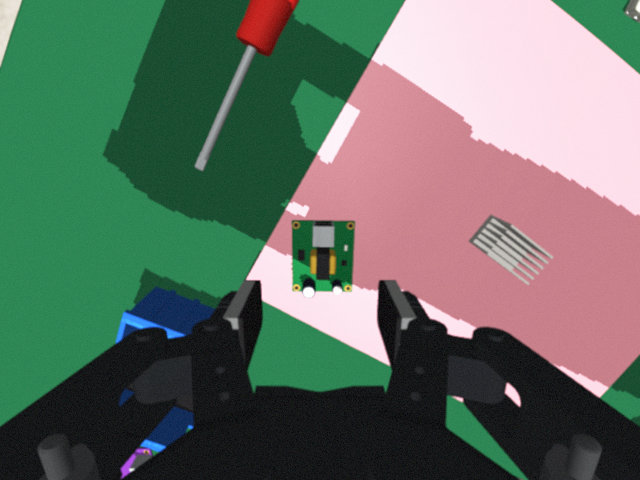

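The small board is square to the jaws (transformer at (322,262)). The bin is lower left at (150,330), so I'll check finger clearance and joint 6 before descending.

```bash
python3 - <<'E'
from m import *
f=dict(np.load("w11.npz")); w=cloud(f); h=cv2.cvtColor(f["image"],cv2.COLOR_RGB2HSV)
m=(h[...,0]>100)&(h[...,0]<125)&(h[...,1]>150)&(w[...,2]>.015)&(w[...,2]<.06)
a=np.radians(-59.6); d=w[m][:,:2]-[.689,.083]
t=np.c_[d@[np.cos(a),np.sin(a)],d@[np.sin(a),-np.cos(a)]]*1000
print(m.sum(),"toolx max",np.percentile(t[:,0],98),"tooly max",np.percentile(t[:,1],98)); k=t[:,0]>-25; print(k.sum(), np.percentile(t[k,1],98) if k.any() else None)
v,u=np.where((np.abs(w[...,0]-.6875)<.035)&(np.abs(w[...,1]-.084)<.035)&(w[...,2]>.0)); bm=np.zeros((480,640),np.uint8); bm[v,u]=1
g=(bm>0)&(h[...,0]>45)&(h[...,0]<80)&(h[...,1]>100); vv,uu=np.where(g&(w[...,2]>.004)); print("board",rect(onz(f,np.c_[uu,vv],.006)[:,:2]))
mm=(w[...,2]>.022)&(w[...,2]<.035)&(np.hypot(w[...,0]-.6875,w[...,1]-.084)<.016); print("xf",rect(w[mm][:,:2]))
s=bot.get_state(); print(np.degrees(s["joint_positions"]).round(1),s["ee_rot"].round(4)); go(687.5,84,13,-59.6)
E
```

```text
3441 toolx max -27.65854567567502 tooly max -92.1978525411356
12 6.145327697327028
board (array([581. , 156.2]), array([260.6, 253.4]), -73.3)
xf (array([689.3,  81.8]), array([26.1, 17.7]), -59.1)
[  3.3  13.5  86.3   1.1  80.6 152.7] [-0.0058  0.8677 -0.497  -0.0087]
t 25.95 at [699.7  71.4 108.7] yaw -59.6 | spin -0.0 then dp [-0.57  0.14  3.19]
```

Call:
arm_command:
  dp:
    - [-0.57, 0.1, 0.7]
    - [0, 0, 0.9]
    - [0, 0, 0.6]
    - [0, 0, 0]
    - [0, 0, 0]
  spin: [0, 0, 0, 0, 0]
  hand: [0.6, 0.6, 0.6, 0.6, 0.6]

```text
t: 26.45
ee_pos: [0.689, 0.086, 0.0454]
ee_rot: [-0.007, 0.868, -0.497, -0.007]
force: [0.2, 0.2, 0.5]
opening: 0.0513
grip_force: 0.0
```

```bash
python3 - <<'E'
from m import *
f=grab("wrist"); cv2.imwrite("pics/w12.png",f["image"][:,:,::-1]); s=bot.get_state(); go(687.5,84,13,-59.6); print(s["ee_rot"].round(4),np.degrees(s["joint_positions"]).round(1))
E
```

```text
t 26.5 at [689.3  85.9  45.9] yaw -59.6 | spin 0.0 then dp [0.02 0.09 1.1 ]
[-0.007   0.8677 -0.4969 -0.0068] [  4.5  15.1  90.6   1.1  74.5 153.8]
```

View pics/w12.png

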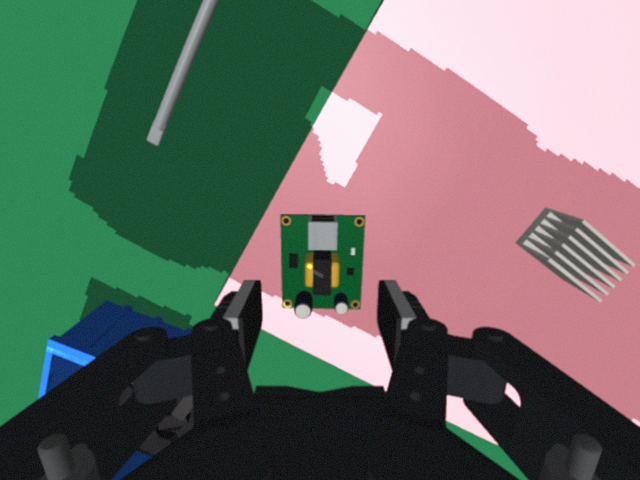

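The small board is centred between the jaws at (322,265), so I'll grip it.

Call:
arm_command:
  dp:
    - [0, 0.07, 0.6]
    - [0, 0, 0.45]
    - [0, 0, 0]
    - [0, 0, 0]
  spin: [0, 0, 0, 0]
  hand: [0.6, 0.6, 0.6, 0.6]

```text
t: 26.9
ee_pos: [0.6864, 0.0854, 0.0121]
ee_rot: [-0.006, 0.868, -0.497, -0.008]
force: [0.4, 0.2, 1.3]
opening: 0.0513
grip_force: 0.0
```

Call:
arm_command:
  dp:
    - [0, 0, 0]
    - [0, 0, 0]
    - [0, 0, 0]
    - [0, 0, 0]
    - [0, 0, 0]
  spin: [0, 0, 0, 0, 0]
  hand: [0.05, 0.05, 0.05, 0.05, 0.05]

```text
t: 27.4
ee_pos: [0.6869, 0.0855, 0.0133]
ee_rot: [-0.007, 0.868, -0.497, -0.007]
force: [-0.4, 0.2, 5.5]
opening: 0.0171
grip_force: 35.2
```

Call:
arm_command:
  dp:
    - [0, 0, -0.3]
    - [0, 0, -0.6]
    - [0, 0, -0.8]
    - [0, 0, -0.9]
    - [0, 0, -0.3]
  spin: [0, 0, 0, 0, 0]
  hand: [0.05, 0.05, 0.05, 0.05, 0.05]

```text
t: 27.9
ee_pos: [0.6883, 0.0839, 0.1041]
ee_rot: [-0.008, 0.868, -0.497, -0.006]
force: [-0.3, 0.2, 0.3]
opening: 0.0167
grip_force: 34.5
```

```bash
python3 - <<'E'
from m import *
go(465,-235.2,100,9.2)
E
```

```text
t 27.9 at [688.3  83.9 104.1] yaw -59.6 | spin -8.0 then dp [-9.05  9.31  0.14]
```

Call:
arm_command:
  dp:
    - [0, 0, 0]
    - [0, 0, 0]
    - [0, 0, 0]
    - [0, 0, 0]
    - [0, 0, 0]
  spin: [-0.89, -0.89, -0.89, -0.89, -0.89]
  hand: [0.05, 0.05, 0.05, 0.05, 0.05]

```text
t: 28.4
ee_pos: [0.687, 0.0838, 0.0997]
ee_rot: [-0.009, 0.983, -0.183, -0.005]
force: [0.3, 0.1, -1.5]
opening: 0.0167
grip_force: 34.5
```

Call:
arm_command:
  dp:
    - [0, 0, 0]
    - [0, 0, 0]
    - [0, 0, 0]
    - [0, 0, 0]
    - [0, 0, 0]
  spin: [-0.89, -0.89, -0.89, -0.88, 0]
  hand: [0.05, 0.05, 0.05, 0.05, 0.05]

```text
t: 28.9
ee_pos: [0.687, 0.0839, 0.0997]
ee_rot: [-0.01, 0.997, 0.081, -0.003]
force: [-0.6, 0.3, -1.6]
opening: 0.0168
grip_force: 34.5
```

```bash
python3 - <<'E'
from m import *
go(465,-235.2,100,9.2); print(bot.get_state()["ee_rot"].round(4))
E
```

```text
t 28.9 at [687.   83.9  99.7] yaw 9.3 | spin 0.01 then dp [-9.01  9.31 -0.01]
[-0.0096  0.9967  0.081  -0.0027]
```

Call:
arm_command:
  dp:
    - [-0.5, 0.5, 0]
    - [-0.85, 0.88, 0]
    - [-0.85, 0.88, 0]
    - [-0.85, 0.88, 0]
    - [-0.85, 0.88, 0]
  spin: [0, 0, 0, 0, 0]
  hand: [0.05, 0.05, 0.05, 0.05, 0.05]

```text
t: 29.4
ee_pos: [0.5898, -0.0548, 0.0977]
ee_rot: [-0.01, 0.997, 0.078, -0.003]
force: [1.0, -0.7, -1.0]
opening: 0.0169
grip_force: 34.5
```

Call:
arm_command:
  dp:
    - [-0.85, 0.88, 0]
    - [-0.85, 0.88, 0]
    - [-0.85, 0.88, 0]
    - [-0.85, 0.88, 0]
    - [-0.85, 0.88, 0]
  spin: [0, 0, 0, 0, 0]
  hand: [0.05, 0.05, 0.05, 0.05, 0.05]

```text
t: 29.9
ee_pos: [0.4849, -0.2054, 0.0958]
ee_rot: [-0.009, 0.997, 0.078, -0.002]
force: [0.3, 0.1, 0.1]
opening: 0.0173
grip_force: 34.5
```

Call:
arm_command:
  dp:
    - [-0.6, 0.6, 0]
    - [0, 0, 0]
    - [0, 0, 0]
  spin: [0, 0, 0]
  hand: [0.05, 0.05, 0.05]

```text
t: 30.2
ee_pos: [0.4709, -0.2253, 0.0954]
ee_rot: [-0.01, 0.997, 0.078, -0.002]
force: [0.1, -0.1, -0.0]
opening: 0.017
grip_force: 34.5
```

```bash
python3 - <<'E'
from m import *
go(465,-235.2,11,9.2); print(bot.get_state()["ee_rot"].round(4))
f=grab("wrist"); np.savez("w13.npz",**f); cv2.imwrite("pics/w13.png",f["image"][:,:,::-1])
# tray white/grey region at rim height, excluding points above rim
w=cloud(f); h=cv2.cvtColor(f["image"],cv2.COLOR_RGB2HSV)
m=(h[...,1]<60)&(h[...,2]>90)&(w[...,2]>-.002)&(w[...,2]<.04)
p=w[m&(w[...,2]>.007)&(w[...,2]<.013)]; q=w[m]
a=np.radians(9.2); Rm=np.array([[np.cos(a),np.sin(a)],[-np.sin(a),np.cos(a)]])
t=(w[...,:2]-[.506,-.263])@Rm.T*1000
mm=m&(np.abs(t[...,0])<125)&(np.abs(t[...,1])<95)
print("tray-local extents x,y", np.percentile(t[mm],[.3,99.7],axis=0).round(1).tolist())
E
```

```text
t 30.2 at [ 470.9 -225.3   95.4] yaw 8.9 | spin -0.03 then dp [-0.25  0.3   2.81]
[-0.0096  0.9969  0.0777 -0.0024]
tray-local extents x,y [[-108.0, -83.1], [109.6, 80.7]]
```

View pics/w13.png

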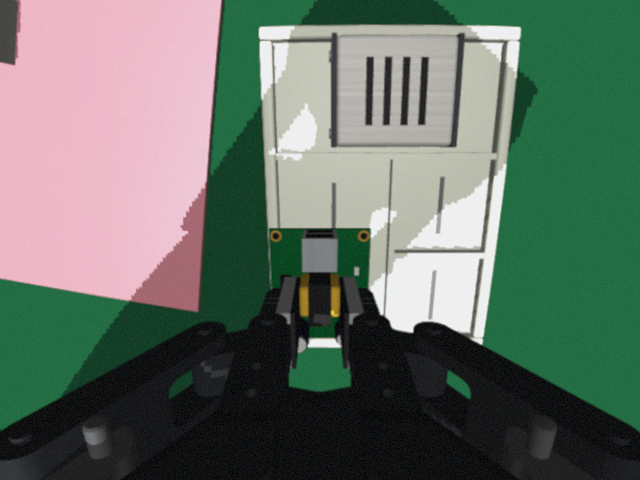

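The tray pose is confirmed to about 2 mm and the small board hangs over the left board pocket (320,280). I'll lower it.

Call:
arm_command:
  dp:
    - [-0.25, 0.33, 0]
    - [0, 0, 0.8]
    - [0, 0, 0.8]
    - [0, 0, 0.6]
    - [0, 0, 0]
  spin: [0, 0, 0, 0, 0]
  hand: [0.05, 0.05, 0.05, 0.05, 0.05]

```text
t: 30.75
ee_pos: [0.4637, -0.234, 0.0266]
ee_rot: [-0.011, 0.997, 0.08, -0.004]
force: [0.1, 0.9, 0.0]
opening: 0.017
grip_force: 34.5
```

Call:
arm_command:
  dp:
    - [0, 0, 0.2]
    - [0, 0, 0.1]
    - [0, 0, 0]
  spin: [0, 0, 0]
  hand: [0.05, 0.05, 0.05]

```text
t: 31.05
ee_pos: [0.4649, -0.2347, 0.0204]
ee_rot: [-0.009, 0.997, 0.08, -0.002]
force: [-0.2, -0.6, -0.0]
opening: 0.0172
grip_force: 34.5
```

Call:
arm_command:
  dp:
    - [0, 0, 0.05]
    - [0, 0, 0]
  spin: [0, 0]
  hand: [0.05, 0.05]

```text
t: 31.25
ee_pos: [0.4648, -0.2347, 0.0188]
ee_rot: [-0.009, 0.997, 0.08, -0.002]
force: [-0.3, -0.3, -1.1]
opening: 0.017
grip_force: 34.5
```

Call:
arm_command:
  dp:
    - [0, 0, 0.12]
    - [0, 0, 0.06]
    - [0, 0, 0]
  spin: [0, 0, 0]
  hand: [0.05, 0.05, 0.05]

```text
t: 31.55
ee_pos: [0.4645, -0.2344, 0.0128]
ee_rot: [-0.01, 0.997, 0.08, -0.003]
force: [0.4, -0.4, -0.6]
opening: 0.017
grip_force: 34.5
```

Call:
arm_command:
  dp:
    - [0, 0, 0.05]
    - [0, 0, 0]
  spin: [0, 0]
  hand: [0.05, 0.05]

```text
t: 31.75
ee_pos: [0.4648, -0.2345, 0.0118]
ee_rot: [-0.01, 0.997, 0.08, -0.003]
force: [-0.0, -0.6, 1.9]
opening: 0.0172
grip_force: 34.8
```

Call:
arm_command:
  dp:
    - [0, 0, 0.03]
    - [0, 0, 0]
    - [0, 0, 0]
    - [0, 0, 0]
    - [0, 0, -0.3]
  spin: [0, 0, 0, 0, 0]
  hand: [0.05, 0.38, 0.38, 0.38, 0.38]

```text
t: 32.25
ee_pos: [0.464, -0.2343, 0.0189]
ee_rot: [-0.01, 0.997, 0.08, -0.003]
force: [-0.1, 0.7, 0.3]
opening: 0.0325
grip_force: 0.0
```

Call:
arm_command:
  dp:
    - [0, 0, -0.7]
    - [0, 0, -1]
    - [0, 0, -1]
    - [0, 0, -1]
    - [0, 0, -0.5]
  spin: [0, 0, 0, 0, 0]
  hand: [0.38, 0.38, 0.7, 0.7, 0.7]

```text
t: 32.75
ee_pos: [0.4661, -0.2374, 0.149]
ee_rot: [-0.009, 0.997, 0.08, -0.001]
force: [0.4, 0.7, 1.0]
opening: 0.0596
grip_force: 0.0
```

```bash
python3 - <<'E'
from m import *
go(578.5,8.6,100,-4.1); f=grab("wrist"); np.savez("w14.npz",**f); w=cloud(f)
m=(w[...,2]>.018)&(w[...,2]<.04)&(np.hypot(w[...,0]-.465,w[...,1]+.235)<.016); print("xf",rect(w[m][:,:2]),np.percentile(w[m][:,2],[50,95]))
h=cv2.cvtColor(f["image"],cv2.COLOR_RGB2HSV); g=(h[...,0]>45)&(h[...,0]<85)&(h[...,1]>90)&(np.hypot(w[...,0]-.465,w[...,1]+.235)<.04)
print("bd",rect(w[g][:,:2]),"z",np.percentile(w[g][:,2],[5,50,95]).round(4))
E
```

```text
t 32.75 at [ 466.1 -237.4  149. ] yaw 9.2 | spin 1.54 then dp [ 3.15 -8.45  1.63]
xf (array([ 467.9, -233.8]), array([25.4, 17.3]), 9.1) [0.0239181  0.02600604]
bd (array([ 465.6, -234.8]), array([78.2, 55.1]), -80.9) z [0.0039 0.006  0.2473]
```

Call:
arm_command:
  dp:
    - [0, 0, 0]
    - [0, 0, 0]
    - [0.35, -0.9, 0]
    - [0.35, -0.94, 0]
    - [0.35, -0.94, 0]
  spin: [0.77, 0.77, 0, 0, 0]
  hand: [0.7, 0.7, 0.7, 0.7, 0.7]

```text
t: 33.3
ee_pos: [0.5029, -0.1551, 0.146]
ee_rot: [-0.009, 0.999, -0.036, -0.004]
force: [0.2, 0.3, -0.5]
opening: 0.0599
grip_force: 0.0
```

Call:
arm_command:
  dp:
    - [0.35, -0.94, 0]
    - [0.35, -0.94, 0]
    - [0.35, -0.94, 0]
    - [0.35, -0.94, 0.3]
    - [0.35, -0.94, 0.6]
  spin: [0, 0, 0, 0, 0]
  hand: [0.7, 0.7, 0.7, 0.7, 0.7]

```text
t: 33.8
ee_pos: [0.5658, -0.0174, 0.1221]
ee_rot: [-0.009, 0.999, -0.036, -0.003]
force: [0.1, -0.2, -0.3]
opening: 0.0599
grip_force: 0.0
```

Call:
arm_command:
  dp:
    - [0.35, -0.9, 0.4]
    - [0, 0, 0]
    - [0, 0, 0]
  spin: [0, 0, 0]
  hand: [0.7, 0.7, 0.7]

```text
t: 34.1
ee_pos: [0.577, 0.0081, 0.1095]
ee_rot: [-0.009, 0.999, -0.035, -0.005]
force: [0.3, -0.1, 1.0]
opening: 0.0599
grip_force: 0.0
```

```bash
python3 - <<'E'
from m import *
f=grab("wrist"); np.savez("w15.npz",**f); w=cloud(f)
m=(w[...,2]>.02)&(w[...,2]<.045)&(np.hypot(w[...,0]-.5785,w[...,1]-.0086)<.03); r=rect(w[m][:,:2]); print(m.sum(),r,np.percentile(w[m][:,2],[50,95]))
go(*r[0],19,r[2])
E
```

```text
1120 (array([578.3,   7.9]), array([40.8, 24.9]), -4.2) [0.03456863 0.03581798]
t 34.15 at [577.1   7.5 110.1] yaw -4.1 | spin 0.02 then dp [ 0.04 -0.02  3.04]
```

Call:
arm_command:
  dp:
    - [0.09, 0.05, 0.9]
    - [0, 0, 0.9]
    - [0, 0, 0.8]
    - [0, 0, 0.4]
    - [0, 0, 0]
  spin: [0, 0, 0, 0, 0]
  hand: [0.7, 0.7, 0.7, 0.7, 0.7]

```text
t: 34.65
ee_pos: [0.5786, 0.0071, 0.0194]
ee_rot: [-0.009, 0.999, -0.036, -0.005]
force: [-0.0, 0.7, 0.2]
opening: 0.0597
grip_force: 0.0
```

Call:
arm_command:
  dp:
    - [0, 0, 0]
    - [0, 0, 0]
    - [0, 0, 0]
    - [0, 0, 0]
    - [0, 0, 0]
  spin: [0, 0, 0, 0, 0]
  hand: [0.1, 0.1, 0.1, 0.1, 0.1]

```text
t: 35.15
ee_pos: [0.5801, 0.0076, 0.0221]
ee_rot: [-0.009, 0.999, -0.036, -0.003]
force: [-0.9, -1.3, 6.2]
opening: 0.0242
grip_force: 34.9
```

Call:
arm_command:
  dp:
    - [0, 0, -0.3]
    - [0, 0, -0.6]
    - [0, 0, -0.8]
    - [0, 0, -0.9]
    - [0, 0, 0]
  spin: [0, 0, 0, 0, 0]
  hand: [0.1, 0.1, 0.1, 0.1, 0.1]

```text
t: 35.65
ee_pos: [0.5817, 0.0062, 0.1036]
ee_rot: [-0.009, 0.999, -0.036, -0.001]
force: [0.4, 0.2, -0.7]
opening: 0.0245
grip_force: 34.5
```

```bash
python3 - <<'E'
from m import *
go(510.4,-302.8,100,9.2)
E
```

```text
t 35.65 at [581.7   6.2 103.6] yaw -4.1 | spin -1.54 then dp [-3.99  9.79  0.12]
```

Call:
arm_command:
  dp:
    - [0, 0, 0]
    - [0, 0, 0]
    - [-0.4, 0.6, 0]
    - [-0.58, 0.92, 0]
    - [-0.58, 0.92, 0]
  spin: [-0.77, -0.77, 0, 0, 0]
  hand: [0.1, 0.1, 0.1, 0.1, 0.1]

```text
t: 36.15
ee_pos: [0.5448, -0.0739, 0.0973]
ee_rot: [-0.01, 0.997, 0.08, -0.003]
force: [-0.1, -0.3, -1.1]
opening: 0.0237
grip_force: 34.5
```

Call:
arm_command:
  dp:
    - [-0.58, 0.92, 0]
    - [-0.58, 0.92, 0]
    - [-0.58, 0.92, 0]
    - [-0.58, 0.92, 0]
    - [-0.58, 0.92, 0]
  spin: [0, 0, 0, 0, 0]
  hand: [0.1, 0.1, 0.1, 0.1, 0.1]

```text
t: 36.65
ee_pos: [0.4807, -0.2245, 0.0951]
ee_rot: [-0.01, 0.997, 0.08, -0.002]
force: [-0.1, -0.5, 0.3]
opening: 0.0246
grip_force: 34.5
```

Call:
arm_command:
  dp:
    - [-0.58, 0.92, 0]
    - [-0.58, 0.92, 0]
    - [-0.58, 0.92, 0]
    - [0, 0, 0]
    - [0, 0, 0]
  spin: [0, 0, 0, 0, 0]
  hand: [0.1, 0.1, 0.1, 0.1, 0.1]

```text
t: 37.15
ee_pos: [0.4428, -0.3137, 0.0935]
ee_rot: [-0.01, 0.997, 0.079, -0.003]
force: [0.8, -0.1, -0.8]
opening: 0.0241
grip_force: 34.6
```

```bash
python3 - <<'E'
from m import *
go(443.3,-313.7,20,9.2)
E
```

```text
t 37.15 at [ 442.8 -313.7   93.5] yaw 9.1 | spin -0.01 then dp [0.02 0.   2.45]
```

Call:
arm_command:
  dp:
    - [0.02, 0, 0.8]
    - [0, 0, 0.8]
    - [0, 0, 0.4]
    - [0, 0, 0.15]
    - [0, 0, 0]
  spin: [0, 0, 0, 0, 0]
  hand: [0.1, 0.1, 0.1, 0.1, 0.1]

```text
t: 37.65
ee_pos: [0.4435, -0.3118, 0.0291]
ee_rot: [-0.01, 0.997, 0.08, -0.003]
force: [-0.2, 0.3, 0.3]
opening: 0.024
grip_force: 34.6
```

Call:
arm_command:
  dp:
    - [0, 0, 0.08]
    - [0, 0, 0.06]
    - [0, 0, 0]
  spin: [0, 0, 0]
  hand: [0.1, 0.1, 0.1]

```text
t: 37.95
ee_pos: [0.4433, -0.3122, 0.0251]
ee_rot: [-0.009, 0.997, 0.08, -0.002]
force: [-0.0, 1.1, -1.2]
opening: 0.0243
grip_force: 34.6
```

Call:
arm_command:
  dp:
    - [0, 0, 0.05]
    - [0, 0, 0]
  spin: [0, 0]
  hand: [0.1, 0.1]

```text
t: 38.15
ee_pos: [0.4432, -0.3121, 0.0232]
ee_rot: [-0.01, 0.997, 0.08, -0.003]
force: [0.2, 0.2, -0.6]
opening: 0.0241
grip_force: 34.6
```

Call:
arm_command:
  dp:
    - [0, 0, 0.07]
    - [0, 0, 0]
  spin: [0, 0]
  hand: [0.1, 0.1]

```text
t: 38.35
ee_pos: [0.4431, -0.312, 0.0209]
ee_rot: [-0.01, 0.997, 0.08, -0.003]
force: [-0.1, -0.2, -0.4]
opening: 0.0236
grip_force: 34.6
```

Call:
arm_command:
  dp:
    - [0, 0, 0.04]
    - [0, 0, 0]
  spin: [0, 0]
  hand: [0.1, 0.1]

```text
t: 38.55
ee_pos: [0.4433, -0.3121, 0.0201]
ee_rot: [-0.01, 0.997, 0.08, -0.003]
force: [-0.8, 0.5, 3.0]
opening: 0.024
grip_force: 34.9
```

Contact. I'll release, retreat, and move clear for a final check.

Call:
arm_command:
  dp:
    - [0, 0, 0.02]
    - [0, 0, 0]
    - [0, 0, 0]
    - [0, 0, 0]
    - [0, 0, -0.3]
  spin: [0, 0, 0, 0, 0]
  hand: [0.1, 0.45, 0.45, 0.45, 0.45]

```text
t: 39.05
ee_pos: [0.4427, -0.3117, 0.0275]
ee_rot: [-0.01, 0.997, 0.08, -0.003]
force: [-0.5, 0.4, 0.3]
opening: 0.0385
grip_force: 0.0
```

Call:
arm_command:
  dp:
    - [0, 0, -0.7]
    - [0, 0, -1]
    - [0, 0, -1]
    - [0, 0, -1]
    - [0, 0, -1]
  spin: [0, 0, 0, 0, 0]
  hand: [0.45, 0.45, 0.45, 0.45, 0.45]

```text
t: 39.55
ee_pos: [0.4441, -0.3148, 0.1713]
ee_rot: [-0.009, 0.997, 0.08, -0.002]
force: [0.3, -0.2, 0.3]
opening: 0.0385
grip_force: 0.0
```

Call:
arm_command:
  dp:
    - [0, 0.8, -1]
    - [0, 0.8, -1]
    - [0, 0.8, -1]
    - [0, 0.8, -0.5]
    - [0, 0.8, 0]
  spin: [0, 0, 0, 0, 0]
  hand: [0.45, 0.45, 0.45, 0.45, 0.45]

```text
t: 40.05
ee_pos: [0.4644, -0.4366, 0.2757]
ee_rot: [-0.008, 0.997, 0.08, -0.001]
force: [-0.1, -0.8, -0.2]
opening: 0.0386
grip_force: 0.0
```

Call:
arm_command:
  dp:
    - [0, 0.8, 0]
    - [0, 0.8, 0]
    - [0, 0.8, 0]
    - [0, 0.8, 0]
    - [0, 0, 0]
  spin: [0, 0, 0, 0, 0]
  hand: [0.45, 0.45, 0.45, 0.45, 0.45]

```text
t: 40.55
ee_pos: [0.479, -0.532, 0.2695]
ee_rot: [-0.01, 0.997, 0.079, -0.003]
force: [0.6, 0.1, -0.5]
opening: 0.0385
grip_force: 0.0
```

```bash
python3 - <<'E'
from m import *
f=grab("top"); im=f["image"]; a=cv2.resize(im[130:315,180:480,::-1],None,fx=2.6,fy=2.6,interpolation=cv2.INTER_CUBIC)
cv2.imwrite("pics/end.png",a); s=bot.get_state(); print(s["t"],s["ee_pos"])
E
```

```text
40.6 [ 0.47905909 -0.5308129   0.26976143]
```

View pics/end.png

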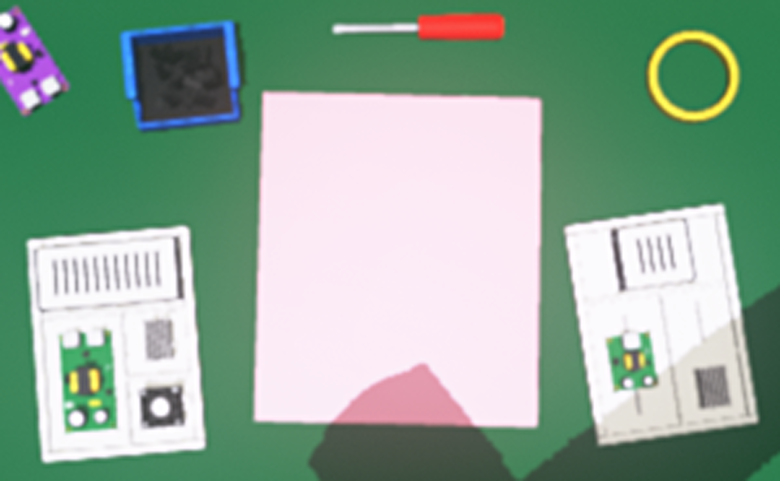

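The final view shows every part in its pocket: long tray at (115,345) with board, fan and heat sink, short tray at (660,325) with board and heat sink. The bin, tape roll and screwdriver have not moved.

```bash
python3 -c "
from bench import bot; print(bot.close_job())"
```

```text
the job is handed in; nothing more can be done
None
```

Both charger kits are made up and the job is handed in at about 41 s: in the final top view every part sits in its pocket, and the bin, tape roll and screwdriver are where they were.

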